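Shim a rocking test fixture level

ROBOT

A 7-joint arm with a two-finger parallel gripper is mounted at the origin on the work surface. World frame = base frame: x ahead of the robot, y to its left, z up, the work surface at z = 0. Lengths are in m, angles in rad, forces in N, time in s.
With the tool pointing down it reaches from about 0.425 to 0.975 m from the base axis. Payload 16.7 kg.
Tool frame: the origin (TCP) lies midway between the tips of the shut fingers; the grasp point (between the pads) lies 19 mm behind it (env.tcp_to_grasp is the z of the grasp point in the tool frame, in m); z points along the fingers, y is the line along which they close (so a half turn about z gives the same grasp; the last joint's range is limited). The gripper opens to 85 mm and grips with 20 to 120 N. Pads are 22 mm wide; open, the fingers measure 114 mm over their backs; the gripper's body (76 mm by 85 mm) begins 54 mm behind the grasp point. The pads swing forward as they close: fully open they stand 13 mm farther back than shut.
Start: joints at [1.077, 0.426, 0.074, 1.606, -0.034, 1.111, -0.067], TCP at [0.227, -0.635, 0.231] pointing down, gripper open.
Joint ranges: [-2.85, 2.85], [-0.5, 2.14], [-1.23, 1.37], [0.21, 2.46], [-1.02, 4.16], [0.16, 2.05], [-2.73, 2.73]. Speed limits (rad/s): [1.89, 1.89, 2.39, 2.39, 3.01, 3.01, 3.01].

INTERFACE

Orientations are given as a rotation vector (axis times angle).
In Python, from plant import env gives the robot as it stands. The module is installed in compiled form; this text tells all that it offers.
- The arm moves only by the tool move_arm, never from a script. Its argument "commands" is text: rows parted by semicolons, each of 7 numbers parted by spaces: the turn, a rotation vector about the tool's x, y, z in rad, then the shift along the tool's x, y, z in m, then the opening, from 0 (shut) to 1 (fully open). A call has exactly 10 rows; each row is the pose to reach, as a shift and turn from the pose commanded when the call began, along the tool's axes at that moment; what a row does not reach only later rows make up. A row lasts 1/8 s, in which the tool goes at most 62.5 mm and 10.7 degrees, less where a joint would pass 70% of its speed; a pose out of reach is approached as far as the arm can. A call with a gripper value outside its range is refused whole. The fingers move at their own pace and stop on an object; "newtons" is the grip in N (left out, the last holds). Time passes only in rows, so rows that repeat a pose let the fingers close, or fill a call up. It gives the time, the measured TCP pose, the force, the opening and the grip force at its end, in the units of the state.
- env.get_obs(): the state, without advancing time (a new reading comes with each control period).
- env.snapshot(name): name is "scene" or "top"; returns a dict with "img" (480x640x3 uint8, red, green, blue), "mtx" (3x3 intrinsics, pixels), "R" (3x3) and "t" (3): a world point X has camera coordinates R X + t. Camera axes: x right, y down, z forward; pixel columns grow to the right and rows downward; lengths in m; the calibration is good to about 2 mm. A picture is of the moment at which its call begins. There is no depth.
- env.finish_job(): hands the job in; it is judged then, once.
Trained networks look in a picture, given as the dict that the camera call returned (one of the last four; its "shot" number tells which), for a name from the list of things; names that differ only in an ending like _2 or _b are one class to them, and where a whole thing is asked for, a point or a joint stands for the part that bears it (a point fixed in the world has none). Each returns a list of dicts, best first, with "score" (0 to 1); they miss things now and then, are a little off and sometimes report something else, mostly with a low value. They report only what shows in the picture. A call takes as long as a camera call. They do not tell look-alikes from the thing itself.
- env.boxes_of(query, picture): "box" ([centre column, centre row, width, height] as shares, 0 to 1, of the picture: columns of its width, rows of its height, round what is visible of it).
The state is a dict: "clock": time; "qpos": joint angles; "joint_vel": joint speeds; "effort": joint torques, N m; "eef_pos": TCP position; "orientation": TCP orientation; "ft_force": force on the tool from outside, world axes, zero at the start; "wrist_torque": the same for the moment, N m; "finger_gap": opening from 0.0 (shut) to 1.0 (fully open); "gripper_force": force on a finger pad.
Only numpy, scipy, OpenCV 4.12 (cv2) and the standard library are available. Lean on these libraries where they do the work, as an engineer would, in place of code of your own. Each camera call takes 0.05 s, during which the arm holds its last target. There are 200 camera calls.

TASK

The test fixture rocks because one corner has lost its rubber foot. Without gripping anything, push the yellow wedge along the bench with the fingertips, thin end first, under the bare lug at that corner until the fixture stands level and no longer rocks, then stop and move clear. Leave the wedge flat on the bench, do not lift, touch or shove the fixture, and leave the handsets, the driver box and the screwdriver where they are.

Things in the scene. Friction and masses are not known exactly. Their poses are not given: they have to be found in the camera images.
- wedge: Loose yellow wedge 110 x 40 mm, 0.1 kg, flat on the bench. Origin: centre of its underside; +x points to the thin end. One plain ramp on top: 20 mm high at the upright square thick end (x = -55 mm), 2 mm at the thin end (x = +55 mm). It starts with the thin end towards the bare lug, 25 to 75 mm short of it, up to 15 mm to one side and turned up to 0.2 rad.
- fixture: Loose black test fixture, 3 kg: housing 200 x 140 mm, 55 mm high, clamp on top to 225 mm. Origin: on the bench below its centre; +x away from the robot at yaw 0; z vertical as it leans at the start. Four lugs 50 mm wide (x), 4 mm thick, stick out 35 mm from its +y and -y sides at x = +-80 mm. The +x +y lug has no rubber foot: the fixture leans there, on a bolt head 94 mm inward of the lug's edge.
- lug_edge (a point): Middle of the bare lug's lower outer edge. z is square to the housing's top: 0.08 rad off vertical at first, vertical when level. +y points outward; the wedge goes in along -y; lug reaches 25 mm either way in x. Edge 4 mm above the bench at first, 14 mm when level: then 73 mm of wedge is in, 37 mm sticks out. It rises 1.6 mm per 10 mm pushed, up to 10 N, stays put; too far tips it the other way.
- handsets: Pile of four black remote handsets (one block), 52 x 115 x 50 mm, origin at the centre of its underside. To be left alone; it stands to one side of the wedge's way.
- driver_box: Black LED driver box with a paper label and aluminium end tabs, 45 x 134 x 24 mm, origin at the centre of its underside. To be left alone; it stands to the other side of the wedge's way (it and the handsets may change places).
- screwdriver: Screwdriver lying on the bench, origin at the bench below its middle, to be left alone.
Mind the look-alikes: they are no part of the job. What is meant by the wedge is not purple, red or turquoise, and is the larger of those in its own colour.

How it is judged:
On the way:
1. the wedge is under the bare lug and has begun to raise the leaning corner (contact force between wedge and fixture above 0.5 N and angle between lug_edge's own z axis and vertical below 0.06 rad), for 0.1 s.
At the end, for the whole second after the job is handed in: The fixture is level within 0.011 rad (0.6 degrees), its bare lug resting on the wedge (more than 0.5 N, wedge's centre within 40 mm of the lug's edge), the wedge flat on the bench, both at rest, the lug not more than 30 mm from where it began (angle between lug_edge's own z axis and vertical below 0.011 rad and contact force between wedge and fixture above 0.5 N and horizontal distance between wedge and lug_edge below 0.04 m and height (world z) of wedge below 0.004 m and angle between wedge's own z axis and vertical below 0.04 rad and linear speed of each of wedge, fixture below 0.01 m/s and distance of lug_edge from where it was at the start of the episode below 0.03 m); the robot touches nothing.
It fails at once if the wedge is lifted off the bench (height (world z) of wedge above 0.01 m).
It fails at once if the wedge is gripped (squeezed hard between the fingers) (contact force between the fingers and wedge above 35 N).
It fails at once if the fixture is touched by the robot (contact force between any of the arm, the fingers and fixture above 3 N).
It fails at once if the fixture is shoved or lifted more than 30 mm (distance of lug_edge from where it was at the start of the episode above 0.03 m).
It fails at once if a bystander is moved more than 20 mm (distance of any of handsets, driver_box, screwdriver from where it was at the start of the episode above 0.02 m).
It also fails if it takes over 51 s, if anything falls off the work surface, if the arm or the gripper's body presses on something with over 40 N, if the wrist force passes 120 N, or if a joint passes its speed limit or range.

## Working session

There is one attempt and no reset: what is moved stays moved. The work goes in short steps, Python scripts to look and compute and a tool call to move; the robot and the scene stay as the last step left them, time stands still between calls to the robot, and variables do not carry over. Pictures are saved under pics/ and viewed, at most 10 in all, crops included, and the job is handed in when it is done.

Besides the shell and the picture viewer there is one more tool, called after "Request:" by a JSON object that holds its "op" and its "data". move_arm: Moves the arm, as the interface text tells. Its arguments: {"type":"object","properties":{"commands":{"type":"string"},"newtons":{"type":"number"}},"required":["commands"]}

```bash
mkdir -p pics; python3 - <<'E'
from plant import env
import cv2
o=env.get_obs(); print({k:o[k] for k in('clock','eef_pos','orientation','finger_gap')}, env.tcp_to_grasp)
for n in('scene','top'):
    s=env.snapshot(n); cv2.imwrite(f'pics/{n}0.png',s['img'][:,:,::-1])
    print(n,s['mtx'].tolist(),s['R'].round(4).tolist(),s['t'].round(4).tolist())
    for q in('wedge','fixture','lug_edge','handsets','driver_box','screwdriver'):
        print(q,[(round(b['score'],2),(b['box']*__import__('numpy').array([640,480,640,480])).round(0).tolist()) for b in env.boxes_of(q,s)[:4]])
E
```

```text
{'clock': 0.0, 'eef_pos': array([ 0.22734456, -0.6351341 ,  0.23061354]), 'orientation': array([-3.09409995e+00, -5.37105029e-01,  5.05451979e-04]), 'finger_gap': 0.9975595717437538} -0.0187
scene [[505.5282148491093, 0.0, 324.11898727227725], [0.0, 505.5282148491093, 233.92904190656316], [0.0, 0.0, 1.0]] [[0.0715, 0.9974, 0.0076], [0.8386, -0.056, -0.5419], [-0.5401, 0.0451, -0.8404]] [0.037, -0.4758, 1.1865]
wedge [(0.95, [458.0, 331.0, 63.0, 27.0]), (0.86, [478.0, 261.0, 49.0, 26.0]), (0.8, [279.0, 313.0, 74.0, 37.0]), (0.75, [390.0, 222.0, 67.0, 28.0])]
fixture [(0.57, [280.0, 175.0, 123.0, 133.0])]
lug_edge [(0.87, [279.0, 175.0, 120.0, 132.0]), (0.63, [382.0, 277.0, 88.0, 39.0])]
handsets [(0.59, [388.0, 220.0, 67.0, 30.0]), (0.55, [396.0, 161.0, 67.0, 37.0])]
driver_box [(0.67, [383.0, 275.0, 84.0, 40.0])]
screwdriver [(0.76, [162.0, 238.0, 51.0, 104.0])]
top [[511.58889416006446, 0.0, 326.943522074954], [0.0, 511.58889416006446, 233.82029994813743], [0.0, 0.0, 1.0]] [[-0.0115, -0.9999, 0.0043], [-0.9803, 0.0105, -0.1971], [0.1971, -0.0065, -0.9804]] [-0.0533, 0.5819, 0.871]
wedge [(0.82, [378.0, 176.0, 58.0, 37.0]), (0.79, [239.0, 156.0, 45.0, 18.0]), (0.74, [278.0, 257.0, 65.0, 30.0]), (0.58, [206.0, 212.0, 41.0, 22.0])]
fixture [(0.87, [382.0, 299.0, 115.0, 124.0])]
lug_edge [(0.91, [384.0, 300.0, 121.0, 126.0])]
handsets [(0.55, [261.0, 325.0, 73.0, 36.0])]
driver_box [(0.75, [291.0, 200.0, 68.0, 32.0])]
screwdriver [(0.96, [479.0, 251.0, 31.0, 104.0]), (0.42, [260.0, 326.0, 73.0, 37.0])]
```

View pics/scene0.png

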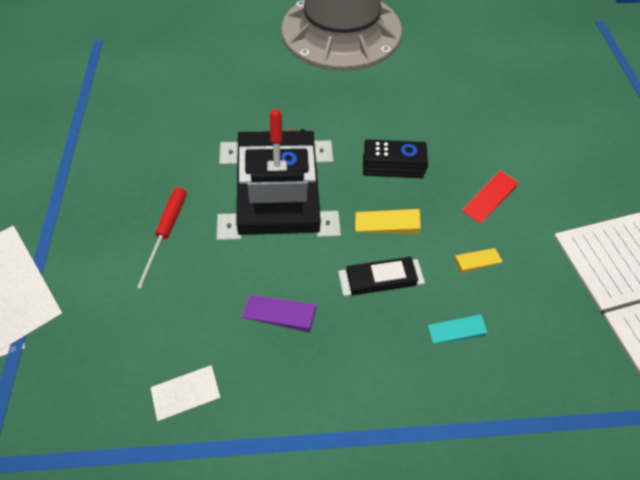

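View pics/top0.png

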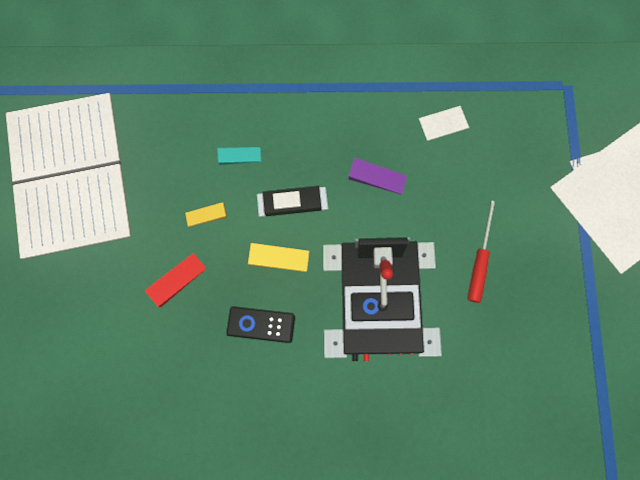

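The scene picture shows the large yellow wedge at about (388,221) and the bare lug at (329,223). In the top picture they are at (278,257) and (333,257). The driver box and handsets stand either side of the wedge. The small yellow piece at (206,214) is a look-alike.

```bash
cat > h.py <<'E'
from plant import env
import cv2, numpy as np
from scipy.optimize import minimize
def proj(s,P):
    c=np.asarray(P)@s['R'].T+s['t']; p=c@s['mtx'].T; return p[:,:2]/p[:,2:]
def unproj(s,uv,z):
    d=np.linalg.inv(s['mtx'])@np.array([uv[0],uv[1],1.]); d=s['R'].T@d; c=-s['R'].T@s['t']
    return c+d*(z-c[2])/d[2]
V=np.array([[x,y,z] for y in(-.02,.02) for x,z in((-.055,0),(-.055,.02),(.055,0),(.055,.002))])
def wverts(p):
    c,s=np.cos(p[2]),np.sin(p[2]); return V@np.array([[c,-s,0],[s,c,0],[0,0,1]]).T+[p[0],p[1],0]
def ymask(s,c,r=60):
    hsv=cv2.cvtColor(s['img'],cv2.COLOR_RGB2HSV); m=cv2.inRange(hsv,(18,110,90),(36,255,255))
    n,l,st,ce=cv2.connectedComponentsWithStats(m); i=1+np.argmin(np.hypot(*(ce[1:]-c).T)+1e3*(st[1:,4]<100))
    return (l==i).astype(np.uint8)
def fit(views,p0):   # views: (snapshot, mask)
    K=4
    big=[(s,cv2.GaussianBlur(cv2.resize(m.astype(np.float32),None,fx=K,fy=K,interpolation=cv2.INTER_LINEAR),(0,0),2)) for s,m in views]
    def cost(q):
        t=0
        for s,m in big:
            h=cv2.convexHull((((proj(s,wverts(q))+.5)*K-.5)*16).round().astype(np.int32)); r=np.zeros_like(m)
            cv2.fillConvexPoly(r,h,1.,shift=4); t+=np.abs(cv2.GaussianBlur(r,(0,0),2)-m).sum()
        return t/K/K
    return min((minimize(cost,p0+np.array([0,0,d]),method='Nelder-Mead',options=dict(initial_simplex=p0+np.array([0,0,d])+np.array([[0,0,0],[.01,0,0],[0,.01,0],[0,0,.1]]),xatol=1e-4,fatol=.05)) for d in(-.1,.1)),key=lambda r:r.fun)
def wmask(s,c):
    hsv=cv2.cvtColor(s['img'],cv2.COLOR_RGB2HSV); m=cv2.inRange(hsv,(0,0,150),(180,50,255))
    n,l,st,ce=cv2.connectedComponentsWithStats(m); i=1+np.argmin(np.hypot(*(ce[1:]-c).T)+1e3*(st[1:,4]<100)); return (l==i).astype(np.uint8)
E
python3 - <<'E'
from h import *
a,b=env.snapshot('scene'),env.snapshot('top')
p0=np.r_[unproj(b,(278,257),.01)[:2],-np.pi/2]; print(p0)
ma,mb=ymask(a,(388,221)),ymask(b,(278,257))
for vs in([(a,ma),(b,mb)],[(a,ma)],[(b,mb)]):
    r=fit(vs,p0); print('wedge',r.x.round(4),r.fun,ma.sum(),mb.sum())
for s,cs in((a,[(329,223),(229,226),(324,151),(229,152)]),(b,[(333,257),(427,255),(334,343),(431,342)])):
    for c in cs:
        m=wmask(s,c); k=cv2.findContours(m,0,2)[0][0]
        print(c,m.sum(),[unproj(s,q,.008 if c==cs[0] else .018).round(4)[:2].tolist() for q in cv2.boxPoints(cv2.minAreaRect(k))])
for q,s,c,h in(('hand',b,(261,325),.05),('box',b,(291,200),.024)):
    hsv=cv2.cvtColor(s['img'],cv2.COLOR_RGB2HSV); m=cv2.inRange(hsv,(0,0,0),(180,255,60))
    n,l,st,ce=cv2.connectedComponentsWithStats(m); i=1+np.argmin(np.hypot(*(ce[1:]-c).T)+1e3*(st[1:,4]<100))
    k=cv2.findContours((l==i).astype(np.uint8),0,2)[0][0]
    print(q,[unproj(s,u,h).round(3)[:2].tolist() for u in cv2.boxPoints(cv2.minAreaRect(k))])
from scipy.spatial.transform import Rotation as R
o=env.get_obs(); print(R.from_rotvec(o['orientation']).as_matrix().round(4))
E
```

```text
[ 0.54718675  0.03307204 -1.57079633]
wedge [ 0.547   0.0327 -1.6862] 142.05111694335938 1494 1309
wedge [ 0.5462  0.0338 -1.6862] 52.750484466552734 1494 1309
wedge [ 0.5476  0.032  -1.6937] 36.66958999633789 1494 1309
(329, 223) 496 [[0.5192, -0.0905], [0.5177, -0.049], [0.5715, -0.0501], [0.5728, -0.0902]]
(229, 226) 529 [[0.5181, -0.263], [0.5208, -0.2214], [0.5745, -0.2204], [0.5718, -0.2607]]
(324, 151) 366 [[0.3578, -0.0805], [0.36, -0.0459], [0.413, -0.0502], [0.4108, -0.0838]]
(229, 152) 369 [[0.3511, -0.2646], [0.3532, -0.2321], [0.4061, -0.2309], [0.404, -0.2625]]
(333, 257) 481 [[0.5716, -0.0524], [0.5713, -0.0867], [0.5214, -0.0859], [0.5218, -0.0519]]
(427, 255) 431 [[0.5717, -0.2321], [0.5714, -0.2643], [0.5219, -0.2616], [0.5223, -0.2298]]
(334, 343) 542 [[0.412, -0.0526], [0.4116, -0.0928], [0.3618, -0.0919], [0.3622, -0.0521]]
(431, 342) 504 [[0.4118, -0.2264], [0.4114, -0.2667], [0.3615, -0.264], [0.362, -0.2241]]
hand [[0.403, 0.119], [0.454, 0.115], [0.439, -0.001], [0.388, 0.005]]
box [[0.672, 0.062], [0.682, -0.044], [0.635, -0.049], [0.624, 0.057]]
[[ 9.415e-01  3.370e-01  0.000e+00]
 [ 3.370e-01 -9.415e-01  1.000e-04]
 [ 0.000e+00 -1.000e-04 -1.000e+00]]
```

Lug edge is at about (0.5465, -0.0515), facing +y. The wedge centre is at about (0.547, 0.033), yaw -1.69, so the gap is 30 mm, which fits the spec. I will push along -y with near-shut fingers flat on the thick end, going over high first.

Request:
{"op": "move_arm", "data": {"commands": "0 0 0 0 0 -0.045 0.12;0 0 0 0 0 -0.09 0.12;0 0 0 0 0 -0.14 0.12;0 0 -0.08 0.037 -0.041 -0.14 0.12;0 0 -0.16 0.074 -0.081 -0.14 0.12;0 0 -0.24 0.111 -0.122 -0.14 0.12;0 0 -0.32 0.148 -0.162 -0.14 0.12;0 0 -0.40 0.185 -0.203 -0.14 0.12;0 0 -0.48 0.222 -0.243 -0.14 0.12;0 0 -0.56 0.26 -0.284 -0.14 0.12"}}

```text
clock: 2.05
eef_pos: [0.3769, -0.2788, 0.3716]
orientation: [2.824, 1.375, 0.0]
ft_force: [0.8, -0.6, -0.5]
finger_gap: 0.121
gripper_force: 0.0
```

```bash
cat > t.py <<'E'
import sys
from h import *
from scipy.spatial.transform import Rotation as R
o=env.get_obs(); M=R.from_rotvec(o['orientation']).as_matrix()
g=np.array([float(v) for v in sys.argv[1:4]]); T=np.array([[0,1,0],[1,0,0],[0,0,-1.]]).T
print(o['clock'].round(2),o['eef_pos'].round(4),'f',o['ft_force'].round(1),'gap',round(o['finger_gap'],3),'shift',(M.T@(g-o['eef_pos'])).round(4),'turn',R.from_matrix(M.T@T).as_rotvec().round(4),'q',o['qpos'].round(2))
E
python3 t.py 0.549 0.13 0.36
```

```text
Traceback (most recent call last):
  File "t.py", line 6, in <module>
    print(o['clock'].round(2),o['eef_pos'].round(4),'f',o['ft_force'].round(1),'gap',round(o['finger_gap'],3),'shift',(M.T@(g-o['eef_pos'])).round(4),'turn',R.from_matrix(M.T@T).as_rotvec().round(4),'q',o['qpos'].round(2))
          ^^^^^^^^^^^^^^^^
AttributeError: 'float' object has no attribute 'round'
```

```bash
sed -i "s/o\['clock'\].round(2)/round(o['clock'],2)/" t.py; python3 t.py 0.549 0.13 0.36
```

```text
2.05 [ 0.3769 -0.2788  0.3716] f [ 0.8 -0.6 -0.5] gap 0.121 shift [ 0.4279 -0.1167  0.0115] turn [ 7.000e-04  4.000e-04 -6.647e-01] q [ 0.73 -0.01 -0.23  1.84 -0.    1.31 -0.16]
```

Request:
{"op": "move_arm", "data": {"commands": "0 0 -0.08 0.053 -0.015 0 0.12;0 0 -0.16 0.107 -0.029 0 0.12;0 0 -0.25 0.16 -0.044 0 0.12;0 0 -0.33 0.214 -0.058 0 0.12;0 0 -0.42 0.267 -0.073 0 0.12;0 0 -0.5 0.321 -0.088 0 0.12;0 0 -0.58 0.374 -0.102 0 0.12;0 0 -0.665 0.428 -0.117 0.01 0.12;0 0 -0.665 0.428 -0.117 0.01 0.12;0 0 -0.665 0.428 -0.117 0.01 0.12"}}

```text
clock: 3.3
eef_pos: [0.5494, 0.1279, 0.3612]
orientation: [-2.224, -2.219, 0.001]
ft_force: [-0.5, -0.7, -1.0]
finger_gap: 0.118
gripper_force: 0.0
```

```bash
python3 t.py 0.549 0.125 0.008
```

```text
3.3 [0.5494 0.1279 0.3612] f [-0.5 -0.7 -1. ] gap 0.118 shift [-2.800e-03 -2.000e-04  3.532e-01] turn [-0.0005  0.0002 -0.0023] q [ 0.22  0.21 -0.67  1.65  0.13  1.32 -0.47]
```

Request:
{"op": "move_arm", "data": {"commands": "0 0 0 0 0 0.05 0.12;0 0 0 0 0 0.1 0.12;0 0 0 0 0 0.15 0.12;0 0 0 0 0 0.2 0.12;0 0 0 0 0 0.25 0.12;0 0 0 0 0 0.29 0.12;0 0 0 0 0 0.32 0.12;0 0 0 0 0 0.34 0.12;0 0 0 0 0 0.353 0.12;0 0 0 0 0 0.353 0.12"}}

```text
clock: 4.55
eef_pos: [0.5494, 0.1279, 0.0083]
orientation: [-2.224, -2.219, 0.001]
ft_force: [-0.4, -0.6, -0.5]
finger_gap: 0.125
gripper_force: 0.0
```

```bash
python3 t.py 0.549 0.06 0.008; python3 - <<'E'
from h import *
a,b=env.snapshot('scene'),env.snapshot('top')
cv2.imwrite('pics/a1.png',cv2.resize(np.hstack([a['img'][130:330,260:500],b['img'][150:350,170:410]]),None,fx=1.66,fy=1.66,interpolation=cv2.INTER_CUBIC)[:,:,::-1])
E
```

```text
4.55 [0.5494 0.1279 0.0083] f [-0.4 -0.6 -0.5] gap 0.125 shift [-0.0679 -0.0002  0.0003] turn [-0.0003  0.0002 -0.0025] q [ 0.07  0.6  -0.52  1.98  0.46  0.68 -0.75]
```

View pics/a1.png

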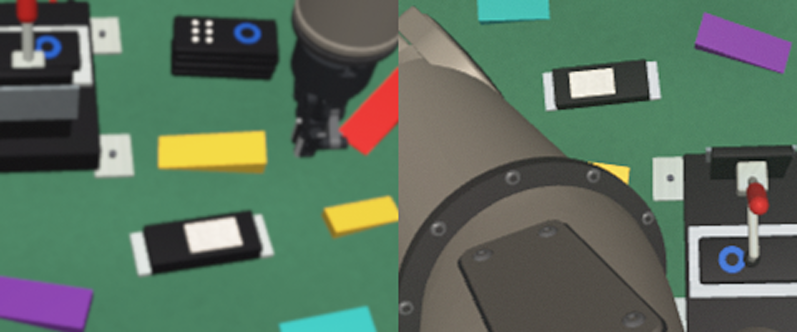

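Left half: fingers at about (315,140) behind the thick end of the wedge, about 28 mm short of it as computed. Before pushing I want to see how much room the wrist has above the clamp.

```bash
python3 - <<'E'
from h import *
a,b=env.snapshot('scene'),env.snapshot('top')
print('cams',(-a['R'].T@a['t']).round(3),(-b['R'].T@b['t']).round(3))
cv2.imwrite('pics/a2.png',np.hstack([cv2.resize(s['img'],(400,300),interpolation=cv2.INTER_AREA) for s in(a,b)])[:,:,::-1])
E
```

```text
cams [ 1.037 -0.117  0.739] [ 0.398 -0.054  0.969]
```

View pics/a2.png

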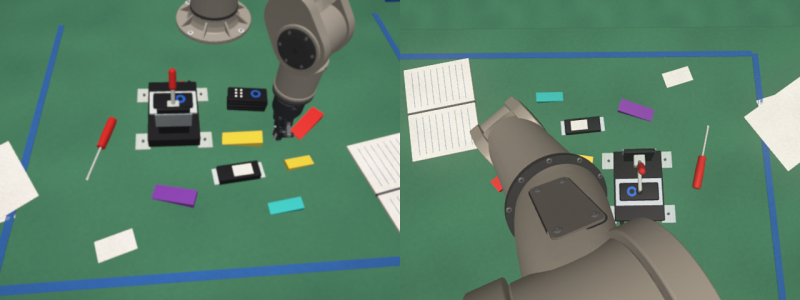

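The wrist stands straight above the gripper, disc at about (295,45). The clamp is at (172,80), so there is room. The large circle in the top view is the elbow, which is high up. Next I push to just short of the lug to align the wedge.

Request:
{"op": "move_arm", "data": {"commands": "0 0 0 -0.01 0 0 0.12;0 0 0 -0.02 0 0 0.12;0 0 0 -0.026 0 0 0.12;0 0 0 -0.03 0 0 0.12;0 0 0 -0.034 0 0 0.12;0 0 0 -0.038 0 0 0.12;0 0 0 -0.042 0 0 0.12;0 0 0 -0.046 0 0 0.12;0 0 0 -0.05 0 0 0.12;0 0 0 -0.05 0 0 0.12"}}

```text
clock: 6.0
eef_pos: [0.5493, 0.0777, 0.0083]
orientation: [2.224, 2.219, -0.0]
ft_force: [-0.1, 0.6, -1.1]
finger_gap: 0.118
gripper_force: 0.0
```

```bash
python3 t.py 0.5465 -0.0035 0.008; cat > w.py <<'E'
from h import *
import sys
a=env.snapshot('scene')
g=np.array([float(v) for v in sys.argv[1:3]]+[-1.58])
c=proj(a,[[g[0],g[1],.01]])[0]; m=ymask(a,c); r=fit([(a,m)],g); print('wedge',r.x.round(4),round(r.fun),m.sum())
# lug top-edge corners and vertical tilt cue: the four lug centroids
l=wmask(a,(329,223)); k=cv2.findContours(l,0,2)[0][0]; print('lug px',cv2.boxPoints(cv2.minAreaRect(k)).round(1).tolist(),l.sum())
cv2.imwrite(sys.argv[3],cv2.resize(a['img'][90:310,200:480],None,fx=2.7,fy=2.7,interpolation=cv2.INTER_CUBIC)[:,:,::-1])
E
python3 w.py 0.547 0.005 pics/w1.png
```

```text
6.0 [0.5493 0.0777 0.0083] f [-0.1  0.6 -1.1] gap 0.118 shift [-0.0812 -0.0026  0.0003] turn [-0.0001  0.0002 -0.0025] q [ 0.16  0.59 -0.52  2.01  0.46  0.67 -0.66]
wedge [ 0.5501  0.0131 -1.6147] 55 1512
lug px [[317.0, 210.0], [340.0, 210.0], [340.0, 236.0], [317.0, 236.0]] 502
```

View pics/w1.png

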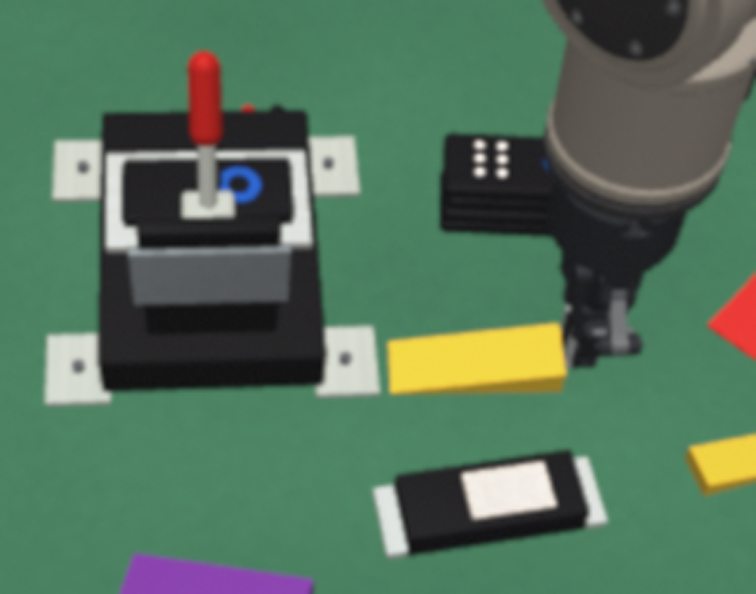

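The thin end, at picture column 388, is just short of the lug edge at 380. It is well centred and almost square. The finger face is about 10 mm ahead of the TCP. About 81 mm of push remains, so I will do 50 mm first and then check.

Request:
{"op": "move_arm", "data": {"commands": "0 0 0 -0.005 0 0 0.12;0 0 0 -0.01 0 0 0.12;0 0 0 -0.015 0 0 0.12;0 0 0 -0.02 0 0 0.12;0 0 0 -0.025 0 0 0.12;0 0 0 -0.03 0 0 0.12;0 0 0 -0.035 0 0 0.12;0 0 0 -0.04 0 0 0.12;0 0 0 -0.045 0 0 0.12;0 0 0 -0.05 0 0 0.12"}}

```text
clock: 7.3
eef_pos: [0.5493, 0.0278, 0.0084]
orientation: [2.224, 2.219, 0.0]
ft_force: [0.5, 4.1, 0.7]
finger_gap: 0.123
gripper_force: 1.8
```

```bash
python3 t.py 0.549 -0.0035 0.008; python3 w.py 0.549 -0.037 pics/w2.png
```

```text
7.3 [0.5493 0.0278 0.0084] f [0.5 4.1 0.7] gap 0.123 shift [-0.0313 -0.0002  0.0004] turn [ 0.0001 -0.     -0.0021] q [ 0.25  0.58 -0.52  2.02  0.46  0.66 -0.57]
wedge [ 0.5538 -0.0341 -1.5461] 406 1124
lug px [[317.0, 209.0], [339.0, 209.0], [339.0, 234.0], [317.0, 234.0]] 478
```

View pics/w2.png

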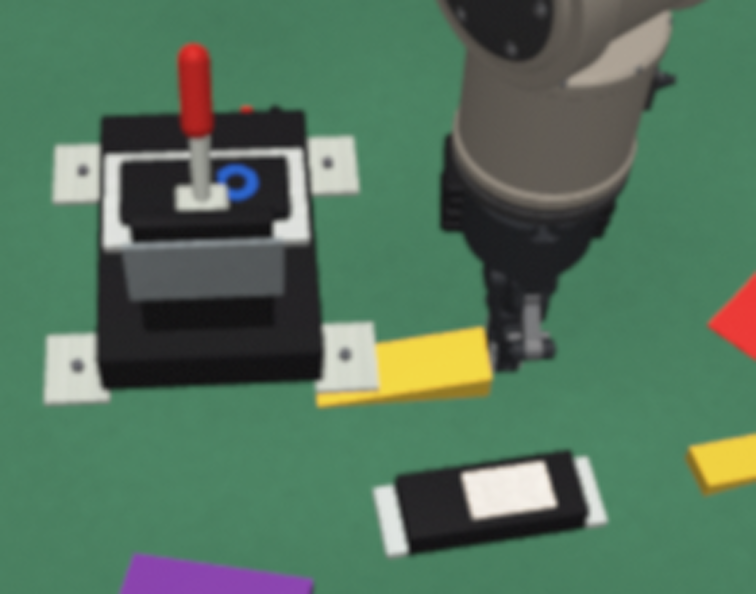

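```bash
python3 - <<'E'
from h import *
a=env.snapshot('scene')
f=lambda u,v,z:unproj(a,((u+.5)/2.7-.5+200,(v+.5)/2.7-.5+90),z)[:2].round(4)
print('thin front',f(317,406,0),'thick front bottom',f(491,393,0),'thick front top',f(491,373,.02),'thick back top',f(485,328,.02))
print('lug outer front',f(379,390,.006),'lug inner front', f(317,396,.008),'lug back',f(374,322,.010))
# refit with lug/housing occlusion ignored: pixels compared only right of lug
m=ymask(a,(350,225)); print(cv2.boundingRect(m))
E
```

```text
thin front [ 0.574  -0.0904] thick front bottom [0.5716 0.022 ] thick front top [0.5693 0.0202] thick back top [0.5344 0.021 ]
lug outer front [ 0.5684 -0.0503] lug inner front [ 0.5715 -0.0902] lug back [ 0.5178 -0.0493]
(316, 211, 66, 30)
```

The wedge is 39 mm in with yaw error 0.03 rad, which is acceptable, and the fixture is lifting. About 32 mm remains, so I push 27 now.

Request:
{"op": "move_arm", "data": {"commands": "0 0 0 -0.003 0 0 0.12;0 0 0 -0.006 0 0 0.12;0 0 0 -0.009 0 0 0.12;0 0 0 -0.012 0 0 0.12;0 0 0 -0.015 0 0 0.12;0 0 0 -0.018 0 0 0.12;0 0 0 -0.021 0 0 0.12;0 0 0 -0.024 0 0 0.12;0 0 0 -0.027 0 0 0.12;0 0 0 -0.027 0 0 0.12"}}

```text
clock: 8.65
eef_pos: [0.5492, 0.0006, 0.0083]
orientation: [2.224, 2.218, -0.001]
ft_force: [0.1, 1.0, 0.5]
finger_gap: 0.121
gripper_force: 0.2
```

```bash
python3 t.py 0.549 -0.004 0.008; python3 w.py 0.552 -0.06 pics/w3.png; python3 - <<'E'
from h import *
def red(im):
    hsv=cv2.cvtColor(im,cv2.COLOR_BGR2HSV); m=cv2.inRange(hsv,(0,130,80),(8,255,255))|cv2.inRange(hsv,(172,130,80),(180,255,255)); return m
a=env.snapshot('scene'); z=cv2.imread('pics/scene0.png')
for n,im in(('start',z),('w2',None),('now',a['img'][:,:,::-1].copy())):
    if im is None:
        w=cv2.imread('pics/w2.png'); im=np.zeros_like(z); im[90:310,200:480]=cv2.resize(w,(280,220),interpolation=cv2.INTER_AREA)
    m=red(im); m[:,:255]=0; m[:,295:]=0; m[160:]=0
    ys,xs=np.nonzero(m); t=ys<ys.min()+10; print(n,'handle top',xs[t].mean().round(2),ys.min(),'centroid',xs.mean().round(2),ys.mean().round(2))
E
```

```text
8.65 [0.5492 0.0006 0.0083] f [0.1 1.  0.5] gap 0.121 shift [-0.0046 -0.0002  0.0003] turn [-0.0001  0.0003 -0.0026] q [ 0.29  0.58 -0.52  2.02  0.46  0.66 -0.52]
wedge [ 0.5541 -0.0626 -1.5445] 549 974
lug px [[315.8999938964844, 208.3000030517578], [337.8999938964844, 207.1999969482422], [339.1000061035156, 232.10000610351562], [317.1000061035156, 233.1999969482422]] 486
start handle top 275.0 109 centroid 275.88 126.52
w2 handle top 271.24 106 centroid 272.24 123.51
now handle top 268.03 104 centroid 269.26 121.14
```

View pics/w3.png

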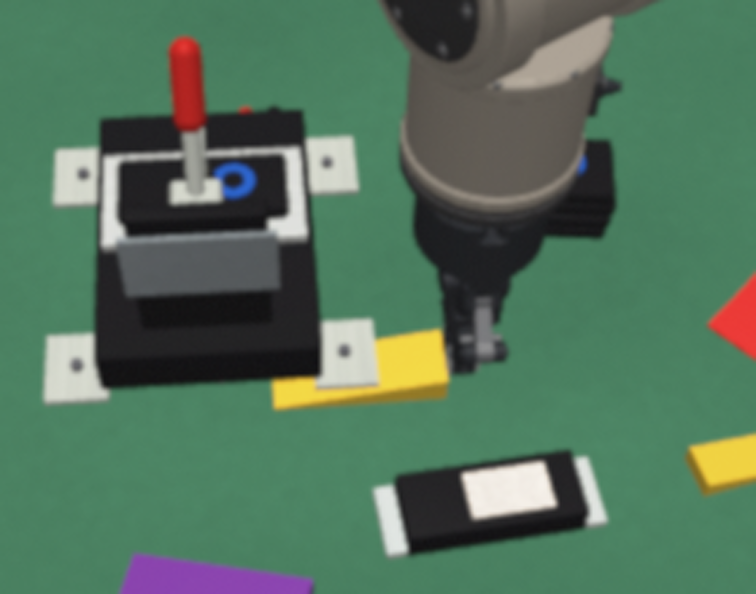

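The wedge is about 67 mm in, with the thick end at column 447 and the lug edge at 378. The handle's shift agrees with about 0.01 rad left, so 5 mm more, then back off and rise.

Request:
{"op": "move_arm", "data": {"commands": "0 0 0 -0.002 0 0 0.12;0 0 0 -0.004 0 0 0.12;0 0 0 -0.005 0 0 0.12;0 0 0 -0.005 0 0 0.12;0 0 0 -0.002 0 0 0.12;0 0 0 0.01 0 0 0.12;0 0 0 0.025 0 0 0.12;0 0 0 0.04 0 0 0.12;0 0 0 0.055 0 0 0.12;0 0 0 0.06 0 0 0.12"}}

```text
clock: 10.0
eef_pos: [0.5493, 0.0628, 0.0084]
orientation: [-2.222, -2.221, -0.001]
ft_force: [-0.2, -1.1, 0.2]
finger_gap: 0.117
gripper_force: 0.0
```

```bash
python3 t.py 0.549 0.06 0.2; python3 w.py 0.552 -0.068 pics/w4.png; python3 - <<'E'
from h import *
b,a=env.snapshot('top'),env.snapshot('scene')
hsv=cv2.cvtColor(a['img'],cv2.COLOR_RGB2HSV); m=cv2.inRange(hsv,(0,130,80),(8,255,255))|cv2.inRange(hsv,(172,130,80),(180,255,255))
m[:,:255]=0; m[:,295:]=0; m[160:]=0
ys,xs=np.nonzero(m); t=ys<ys.min()+10; print(xs[t].mean(),ys.min(),xs.mean(),ys.mean())
E
```

```text
10.0 [0.5493 0.0628 0.0084] f [-0.2 -1.1  0.2] gap 0.117 shift [-0.0027 -0.0002 -0.1916] turn [ 0.0001 -0.0004 -0.0004] q [ 0.18  0.58 -0.52  2.01  0.46  0.66 -0.63]
wedge [ 0.5539 -0.0669 -1.5464] 581 944
lug px [[317.0, 208.0], [338.0, 208.0], [338.0, 232.0], [317.0, 232.0]] 480
267.3960396039604 103 268.6580976863753 120.53727506426735
```

View pics/w4.png

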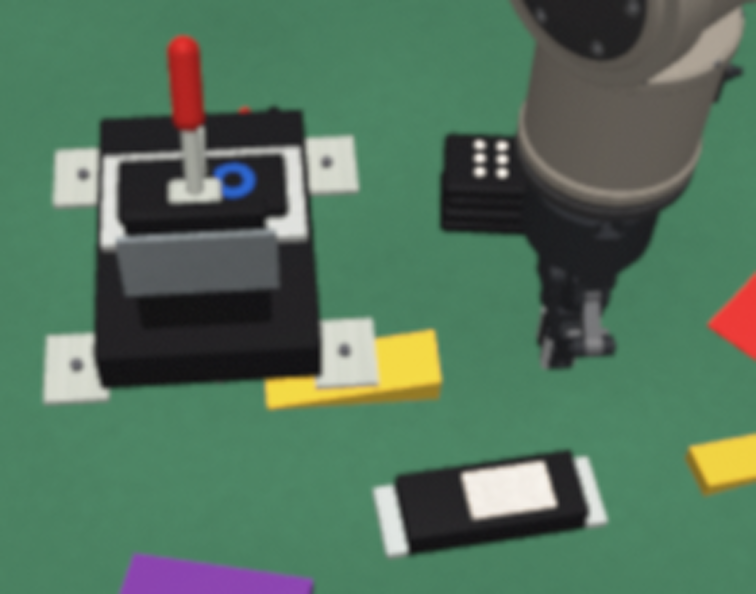

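```bash
python3 - <<'E'
from h import *
a=env.snapshot('scene')
f=lambda u,v,z:unproj(a,((u+.5)/2.7-.5+200,(v+.5)/2.7-.5+90),z)[:2].round(4)
print('thin front',f(266,408,0),'thick bottom',f(440,398,0),'thick top front',f(441,375,.02),'thick top back',f(436,330,.02))
print('lug top outer corners at 18mm',f(378,384,.018),f(374,320,.018))
# handle lean: top and lower end of the red grip, line direction vs projected verticals
hsv=cv2.cvtColor(a['img'],cv2.COLOR_RGB2HSV); m=cv2.inRange(hsv,(0,130,80),(8,255,255))|cv2.inRange(hsv,(172,130,80),(180,255,255))
m[:,:255]=0; m[:,295:]=0; m[160:]=0
for im,z in((m,0),):
    v=cv2.fitLine(np.argwhere(im)[:,::-1].astype(np.float32),cv2.DIST_L2,0,.01,.01).ravel(); print('grip axis dx/dy',v[0]/v[1])
X=[unproj(a,(268.6,120.5),.19)]; X=X[0]; p=proj(a,[X-[0,0,.03],X+[0,0,.03]]); q=proj(a,[X-[0,-.01*.3,.03],X+[0,-.01*.3,.03]]); d=p[1]-p[0]; e=q[1]-q[0]
print('vertical would be',d[0]/d[1],'per -0.1 rad y-lean',e[0]/e[1]-d[0]/d[1])
E
```

```text
thin front [ 0.5733 -0.123 ] thick bottom [ 0.5732 -0.0112] thick top front [ 0.5687 -0.0115] thick top back [ 0.5339 -0.0108]
lug top outer corners at 18mm [ 0.5715 -0.0517] [ 0.5219 -0.0499]
grip axis dx/dy 0.1369913
vertical would be 0.11591594629260989 per -0.1 rad y-lean 0.1388223572465681
```

The wedge is about 71 mm in, 2 mm short of nominal, and the handle shift matches level within about 0.006 rad. It is inside tolerance, so I rise clear and hand in.

Request:
{"op": "move_arm", "data": {"commands": "0 0 0 0.02 0 -0.03 0.12;0 0 0 0.03 0 -0.06 0.12;0 0 0 0.03 0 -0.1 0.12;0 0 0 0.03 0 -0.14 0.12;0 0 0 0.03 0 -0.17 0.12;0 0 0 0.03 0 -0.19 0.12;0 0 0 0.03 0 -0.2 0.12;0 0 0 0.03 0 -0.2 0.12;0 0 0 0.03 0 -0.2 0.12;0 0 0 0.03 0 -0.2 0.12"}}

```text
clock: 11.45
eef_pos: [0.549, 0.0912, 0.2075]
orientation: [-2.223, -2.219, 0.001]
ft_force: [-0.1, -0.5, -0.2]
finger_gap: 0.12
gripper_force: 0.0
```

```bash
python3 w.py 0.554 -0.067 pics/w5.png; python3 -c "
from plant import env
print(env.finish_job())"
```

```text
wedge [ 0.554  -0.067  -1.5488] 580 942
lug px [[317.0, 232.0], [317.0, 207.0], [338.0, 207.0], [338.0, 232.0]] 478
the job is handed in; nothing more can be done
None
```

I pushed the wedge about 71 mm under the bare lug (73 mm is nominal); the fixture looks level to about 0.006 rad from the camera images, the arm is clear, and the job was handed in at about 11.5 s, with no verdict returned.

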